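Refill the paint wheel and clamp it

ROBOT

A 6-joint arm with a two-finger parallel gripper is mounted at the origin on the work surface. World frame = base frame: x ahead of the robot, y to its left, z up, the work surface at z = 0. Lengths are in m, angles in rad, forces in N, time in s.
With the tool pointing down it reaches from about 0.325 to 0.775 m from the base axis. Payload 5.5 kg.
Tool frame: the origin (TCP) lies between the finger pads; the fingertips stand arm.nose_length ahead of it and the grasp point (between the pads) is the TCP (arm.nose_length is the distance from the TCP to the fingertips, in m); z points along the fingers, y is the line along which they close (so a half turn about z gives the same grasp; the last joint's range is limited). The gripper opens to 85 mm and grips with 20 to 120 N. Pads are 22 mm wide; open, the fingers measure 114 mm over their backs; the gripper's body (76 mm by 85 mm) begins 54 mm behind the grasp point. The pads swing forward as they close: fully open they stand 13 mm farther back than shut.
Start: joints at [-1.278, 0.091, 1.231, -0, 1.82, -0.057], TCP at [0.206, -0.564, 0.25] pointing down, gripper open.
Joint ranges: [-2.87, 2.87], [-0.86, 2.18], [0.17, 2.46], [-1.51, 4.65], [0.06, 2.69], [-2.65, 2.65]. Speed limits (rad/s): [2.57, 2.57, 3.01, 3.14, 3.14, 3.14].

INTERFACE

Orientations are given as a unit quaternion [w, x, y, z].
In Python, from bench import arm, eoat, grab_frame, sensors gives the robot as it stands. Calls block until the motion is done:
- arm.move_pose(position, orientation): joint-space move of the TCP to a pose.
- arm.move_straight(position, rate=0.15, ori=None, force_limit=None): straight line of the TCP; ori=None keeps the orientation; rate is the mean speed in m/s. With force_limit (N) it stops when the force on the tool has changed by that much, and returns True; else False.
- arm.goto_joints(angles): joint-space move.
- eoat.ungrasp() and eoat.close(): open the fingers fully, or close them until they stop; the grip force is fixed at half the most.
- arm.dwell(seconds).
- arm.inverse_kinematics(position, orientation): joint angles nearest the present ones, or None.
- grab_frame(name): name is "side" or "top" or "wrist"; returns a dict with "color" (420x560x3 uint8, blue, green, red), "depth" (420x560 float32, m along the optical axis (not along the pixel's ray), 0 where there is no reading), "intrinsics" (3x3 intrinsics, pixels), "R" (3x3) and "t" (3): a world point X has camera coordinates R X + t. Camera axes: x right, y down, z forward; pixel columns grow to the right and rows downward; lengths in m; the calibration is good to about 2 mm. A picture is of the moment at which its call begins.
A pose or a line that the arm cannot do raises arm.Unreachable and nothing moves.
- arm.finish_job(): hands the job in; it is judged then, once.
Readings, each from a call of its own:
- sensors.get_time(): time.
- sensors.get_joints(): joint angles.
- sensors.get_joint_velocities(): joint speeds.
- sensors.get_effort(): joint torques, N m.
- sensors.get_tool_pos(): TCP position.
- sensors.get_tcp_rot(): TCP orientation.
- sensors.get_wrist_force(): force on the tool from outside, world axes, zero at the start.
- sensors.get_ft_torque(): the same for the moment, N m.
- sensors.get_gripper_width(): opening from 0.0 (shut) to 1.0 (fully open).
- sensors.get_gripper_force(): force on a finger pad.
Only numpy, scipy, OpenCV 4.12 (cv2) and the standard library are available. Lean on these libraries where they do the work, as an engineer would, in place of code of your own. Each camera call takes 0.05 s, during which the arm holds its last target. There are 200 camera calls.

TASK

Refill the paint wheel for the next class: drop the red, yellow and blue paint tablets one by one into the wells of their own colour so that each lies flat on the bottom, then turn the black knob clockwise until the three wings of the clamp lie over the three tablets and hold them in. Leave the spare green tablet and everything else on the table standing where it is.

Things in the scene. Friction and masses are not known exactly. Their poses are not given: they have to be found in the camera images.
- wheel: Paint wheel fixed to the table: round wooden base, diameter 184 mm, 6 mm thick, with three cup-shaped wells 62 mm from its middle and a clamp in the middle. Origin at the centre of the underside, z up. Seen from above its x axis points to the red well; yellow lies 120 degrees anticlockwise of it, blue 120 degrees clockwise. It may be turned any way.
- well_red (a point): Centre of the mouth (rim height, 20 mm above the table) of the red well: a red cup with inner diameter 35 mm, outer 44 mm, 10 mm deep (inner floor 10 mm above the table).
- well_yellow (a point): Centre of the mouth (rim height, 20 mm above the table) of the yellow well: a yellow cup with inner diameter 35 mm, outer 44 mm, 10 mm deep (inner floor 10 mm above the table).
- well_blue (a point): Centre of the mouth (rim height, 20 mm above the table) of the blue well: a blue cup with inner diameter 35 mm, outer 44 mm, 10 mm deep (inner floor 10 mm above the table).
- clamp (a joint): Angle (rad) of the hold-down clamp about the wheel's vertical axis, growing clockwise from above. Three aluminium wings, 10 mm wide, 30 to 36 mm above the table, reach 74 mm from the axis under a black bar knob. At 0 they lie midway between the wells, at 1.047 centred over them; stops at -0.35 and 1.10. Starts near 0, turns stiffly (0.06 N m), stays where left.
- clamp_grip (a point): Point on the clamp axis in the black bar knob, 56 mm above the table. The bar is 44 mm long (along this point's x axis), 12 mm wide (along y), and stands from 36 to 62 mm above the table; it turns with the clamp. One of the wings lies 60 degrees anticlockwise from the x axis at every clamp angle.
- tablet_red: Loose red round paint tablet lying flat, diameter 31 mm, 16 mm thick; origin at the centre of its underside, z up. A small bystander stands about 46 mm from it, centre to centre, on one side.
- tablet_yellow: Loose yellow round paint tablet lying flat, diameter 31 mm, 16 mm thick; origin at the centre of its underside, z up. A small bystander stands about 46 mm from it, centre to centre, on one side.
- tablet_blue: Loose blue round paint tablet lying flat, diameter 31 mm, 16 mm thick; origin at the centre of its underside, z up. A small bystander stands about 46 mm from it, centre to centre, on one side.
- tablet_green: Spare green paint tablet, same size (diameter 31 mm, 16 mm thick), which has no well and stays where it is; origin at the centre of its underside.
- ink: Bystander to be left alone: small amber ink bottle with black cap, diameter 28, 48 high (mm); origin at the centre of its underside.
- spool: Bystander to be left alone: wooden thread spool standing up, diameter 28, 40 high (mm); origin at the centre of its underside.
- eraser: Bystander to be left alone: white eraser cube, 22 each way (mm); origin at the centre of its underside.
- glue: Bystander to be left alone: small white glue pot with orange cap, diameter 28, 50 high (mm); origin at the centre of its underside.
- mug_blue: Bystander to be left alone: blue mug, outer diameter 76, 90 high, with a handle on its +y side (mm); origin at the centre of its underside.
- mug_white: Bystander to be left alone: white mug, outer diameter 76, 90 high, with a handle on its +y side (mm); origin at the centre of its underside.
- jar: Bystander to be left alone: amber glass jar with steel lid, diameter 72, 100 high (mm); origin at the centre of its underside.

How it is judged:
On the way, in this order (a step that is already met when the one before it is completed fails the run):
1. all three tablets lie flat on the floor of the wells of their own colour, let go, with the clamp not yet turned over them (under 0.7 rad) (horizontal distance between tablet_red and well_red below 0.005 m and z of tablet_red in the frame of well_red below -0.0075 m and angle between each of tablet_red, tablet_yellow, tablet_blue's own z axis and vertical below 0.1 rad and horizontal distance between tablet_yellow and well_yellow below 0.005 m and z of tablet_yellow in the frame of well_yellow below -0.0075 m and horizontal distance between tablet_blue and well_blue below 0.005 m and z of tablet_blue in the frame of well_blue below -0.0075 m and contact force between the fingers and tablet_red below 0.05 N and contact force between the fingers and tablet_yellow below 0.05 N and contact force between the fingers and tablet_blue below 0.05 N and value of joint clamp below 0.7 rad), for 0.2 s.
2. the clamp is turned clockwise so that its wings lie over the wells (over 0.90 rad) (value of joint clamp above 0.9 rad), for 0.2 s.
At the end, for the whole second after the job is handed in: Red, yellow and blue tablets lie at rest, released, in the wells of their colour (centred within 5 mm, underside 7.5 mm or more below the rim, tilt under 0.1 rad); the clamp stands past 0.90 rad, wings over the wells; the green tablet and bystanders are within 20 mm of their starts (horizontal distance between tablet_red and well_red below 0.005 m and z of tablet_red in the frame of well_red below -0.0075 m and angle between each of tablet_red, tablet_yellow, tablet_blue's own z axis and vertical below 0.1 rad and horizontal distance between tablet_yellow and well_yellow below 0.005 m and z of tablet_yellow in the frame of well_yellow below -0.0075 m and horizontal distance between tablet_blue and well_blue below 0.005 m and z of tablet_blue in the frame of well_blue below -0.0075 m and contact force between the fingers and tablet_red below 0.05 N and contact force between the fingers and tablet_yellow below 0.05 N and contact force between the fingers and tablet_blue below 0.05 N and linear speed of each of tablet_red, tablet_yellow, tablet_blue below 0.02 m/s and value of joint clamp above 0.9 rad and velocity of joint clamp below 0.05 rad/s and distance of each of tablet_green, ink, spool, eraser, glue, mug_blue, mug_white, jar from where it was at the start of the episode below 0.02 m); the robot touches nothing.
It fails at once if a bystander or the spare green tablet is pushed more than 20 mm or tipped over (distance of any of tablet_green, ink, spool, eraser, glue, mug_blue, mug_white, jar from where it was at the start of the episode above 0.02 m or angle between any of tablet_green, ink, spool, eraser, glue, mug_blue, mug_white, jar's own z axis and vertical above 0.5 rad).
It also fails if it takes over 72 s, if anything falls off the work surface, if the arm or the gripper's body presses on something with over 40 N, if the wrist force passes 120 N, or if a joint passes its speed limit or range.

## Working session

There is one attempt and no reset: what is moved stays moved. The work goes in short steps, each a Python script; the robot and the scene stay as the last script left them, time stands still between calls to the robot, and variables do not carry over. Pictures are saved under pics/ and viewed, at most 10 in all, crops included, and the job is handed in when it is done.

```bash
ls; mkdir -p pics
python3 - <<'E'
from bench import arm,sensors,grab_frame
import cv2
for n in("top","side"):
    f=grab_frame(n); cv2.imwrite(f"pics/{n}0.png",cv2.resize(f["color"],(784,588),interpolation=cv2.INTER_CUBIC))
    print(n,f["intrinsics"].tolist(),(-f["R"].T@f["t"]).round(3),f["R"].round(3).tolist(),(f["depth"]>0).mean())
print(arm.nose_length,sensors.get_time(),sensors.get_tcp_rot())
E
```

```text
pics
top [[483.212516117488, 0.0, 285.73135528380726], [0.0, 483.212516117488, 210.56383898712187], [0.0, 0.0, 1.0]] [0.499 0.012 1.361] [[0.015, -1.0, -0.005], [-0.998, -0.015, -0.058], [0.058, 0.005, -0.998]] 0.9960289115646258
side [[387.4661272035766, 0.0, 281.9546544495982], [0.0, 387.4661272035766, 215.04854265554098], [0.0, 0.0, 1.0]] [ 0.492 -0.868  0.611] [[0.996, -0.088, -0.004], [-0.05, -0.527, -0.848], [0.072, 0.845, -0.529]] 0.9958418367346938
0.019 0.1 [-9.03054287e-04  9.84743019e-01  1.74012529e-01 -1.05189909e-04]
```

View pics/top0.png

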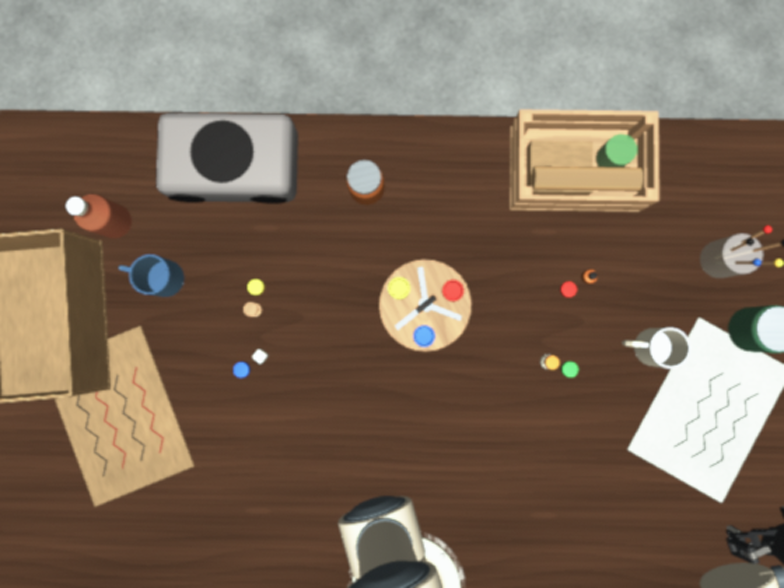

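View pics/side0.png

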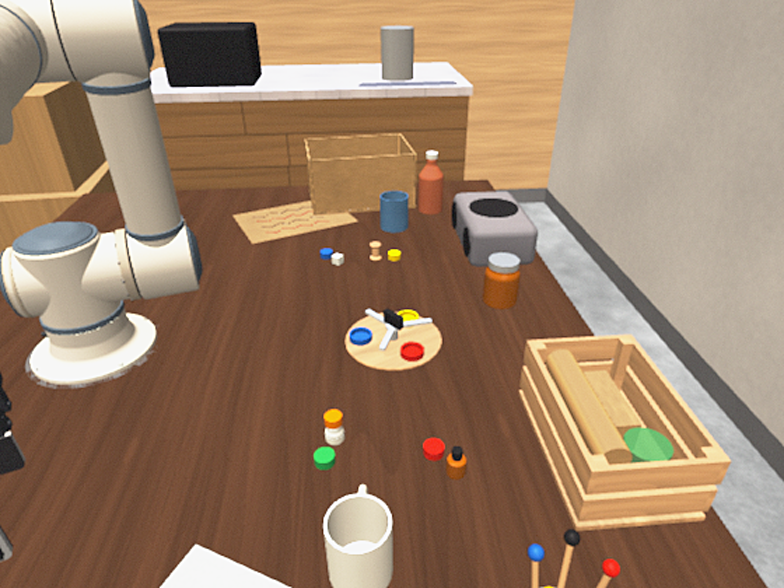

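The top view, enlarged 1.4x, shows:
- the wheel at (425,305), with wells red (452,291), yellow (400,288) and blue (424,336)
- tablets red (569,289) with ink (590,276), yellow (255,287) with spool (253,310), and blue (241,369) with eraser (260,356)
- green (570,369) with glue (550,362)

The side view agrees. Next I get coarse positions from depth, then take wrist views.

```bash
cat > h.py <<'E'
from bench import arm,eoat,sensors,grab_frame
import numpy as np,cv2
from scipy.spatial.transform import Rotation as Ro
def cloud(f):
    d=f["depth"].astype(float);v,u=np.indices(d.shape);K=f["intrinsics"]
    c=np.stack([(u-K[0,2])/K[0,0]*d,(v-K[1,2])/K[1,1]*d,d],-1)
    return (c-f["t"])@f["R"]
def ray(f,u,v,z):
    K=f["intrinsics"];r=f["R"].T@np.array([(u-K[0,2])/K[0,0],(v-K[1,2])/K[1,1],1]);o=-f["R"].T@f["t"]
    return o+r*(z-o[2])/r[2]
def quat(yaw): # tool down, tool y (closing line) at yaw from world x
    y=np.array([np.cos(yaw),np.sin(yaw),0]);z=np.array([0,0,-1.]);x=np.cross(y,z)
    q=Ro.from_matrix(np.stack([x,y,z],1)).as_quat();return q[[3,0,1,2]]
def best(p,yaw): # half turn equivalent keeping last joint nearest mid
    c=[]
    for y in(yaw,yaw+np.pi):
        j=arm.inverse_kinematics(p,quat(y))
        if j is not None:c.append((abs(j[5]),y))
    return min(c)[1]
def hsv(f):return cv2.cvtColor(f["color"],cv2.COLOR_BGR2HSV)
HUE=dict(red=[(0,6),(174,180)],yellow=[(24,36)],blue=[(100,118)])
def mask(f,c):
    h=hsv(f);m=0
    for a,b in HUE[c]:m=m|cv2.inRange(h,(a,150,90),(b,255,255))
    return m
E
python3 - <<'E'
from h import *
f=grab_frame("top");P=cloud(f)
pts=dict(t_red=(569,289),ink=(590,276),t_yel=(255,287),spool=(253,310),t_blu=(241,369),eras=(260,356),green=(570,369),glue=(550,362),w_red=(452,291),w_yel=(400,288),w_blu=(424,336),knob=(427,303))
for k,(u,v) in pts.items(): print(k,P[int(v/1.4),int(u/1.4)].round(3))
R=Ro.from_quat(np.roll(sensors.get_tcp_rot(),-1)).as_matrix();print(R.round(3).tolist())
w=grab_frame("wrist");print((R.T@(-w["R"].T@w["t"]-sensors.get_tool_pos())).round(4),(w["R"]@R).round(3).tolist(),w["intrinsics"][0].tolist())
for x in (.56,.5):
  for y in(.31,-.3,0): print(x,y,best([x,y,.25],0),arm.inverse_kinematics([x,y,.25],quat(0)))
E
```

```text
t_red [ 0.595 -0.315  0.021]
ink [ 0.619 -0.35   0.044]
t_yel [0.589 0.308 0.021]
spool [0.543 0.307 0.043]
t_blu [0.428 0.331 0.019]
eras [0.453 0.296 0.017]
green [ 0.438 -0.319  0.016]
glue [ 0.452 -0.269  0.054]
w_red [ 0.59  -0.082  0.008]
w_yel [0.594 0.021 0.012]
w_blu [ 0.497 -0.028  0.01 ]
knob [ 0.561 -0.033  0.06 ]
[[0.939, 0.343, -0.0], [0.343, -0.939, 0.001], [0.0, -0.002, -1.0]]
[ 0.067  -0.0012 -0.123 ] [[-0.001, 1.0, -0.001], [-0.963, -0.001, -0.269], [-0.269, 0.001, 0.963]] [359.71983240245856, 0.0, 282.3887378930866]
0.56 0.31 0 [ 4.52437527e-01  2.01273807e-01  1.11043371e+00 -4.44089210e-16
  1.82988513e+00  4.52437527e-01]
0.56 -0.3 0 [-5.45353184e-01  1.87943810e-01  1.12546449e+00 -4.44089210e-16
  1.82818435e+00 -5.45353184e-01]
0.56 0 0 [-6.07516488e-02 -1.69685624e-02  1.34189414e+00 -4.44089210e-16
  1.81666707e+00 -6.07516488e-02]
0.5 0.31 0 [ 4.97170123e-01  5.92809906e-02  1.26458160e+00 -4.44089210e-16
  1.81773006e+00  4.97170123e-01]
0.5 -0.3 0 [-5.98762112e-01  4.52069223e-02  1.27914013e+00 -4.44089210e-16
  1.81724560e+00 -5.98762112e-01]
0.5 0 0 [-6.80525147e-02 -1.78027047e-01  1.49262579e+00 -4.44089210e-16
  1.82699391e+00 -6.80525147e-02]
```

Run:
```python
from h import *
import pickle
F={}
for n,p in(("red",(.595,-.315,.15)),("wheel",(.557,-.028,.16)),("yb",(.508,.32,.21))):
  for s in((1,-1) if n!="wheel" else (-1,1)):
    arm.move_pose(list(p),quat(s*np.pi/2)); f=grab_frame("wrist");F[n,s]=f
    print(n,s,sensors.get_time())
pickle.dump(F,open("F.pkl","wb"))
cv2.imwrite("pics/w.png",np.hstack([cv2.resize(F[k]["color"],(400,300)) for k in(("wheel",1),("wheel",-1))]))
cv2.imwrite("pics/t.png",np.hstack([cv2.resize(F[k]["color"],(400,300)) for k in(("red",1),("yb",-1))]))
def circ(xy): # least-squares circle
    A=np.c_[2*xy,np.ones(len(xy))];c=np.linalg.lstsq(A,(xy**2).sum(1),rcond=None)[0];return c[:2],np.sqrt(c[2]+c[:2]@c[:2])
for (n,s),f in F.items():
  P=cloud(f)
  for c in HUE:
    m=mask(f,c);k,l,st,ce=cv2.connectedComponentsWithStats(m)
    for i in range(1,k):
      if st[i,4]<250: continue
      q=P[l==i];z=q[:,2];top=np.percentile(z,90);e=q[abs(z-top)<.003][:,:2]
      (x,y),r=cv2.minEnclosingCircle(e.astype(np.float32))
      print(n,s,c,st[i].tolist(),"top",top.round(4),"mec",round(x,4),round(y,4),round(r,4),"mean",e.mean(0).round(4),"zpct",np.percentile(z,[5,50]).round(3))
```

```text
red 1 2.0333
red -1 4.7333
wheel -1 5.9
wheel 1 8.6
yb 1 9.9833
yb -1 12.6833
red 1 red [261, 179, 43, 44, 258] top 0.0153 mec 0.5929 -0.3155 0.0156 mean [ 0.5891 -0.315 ] zpct [-0.001  0.01 ]
red -1 red [0, 191, 12, 41, 338] top 0.0174 mec 0.5845 -0.1038 0.0113 mean [ 0.5844 -0.1056] zpct [0.008 0.013]
wheel -1 red [355, 130, 33, 44, 435] top 0.0201 mec 0.5931 -0.0922 0.0186 mean [ 0.5972 -0.0972] zpct [0.009 0.019]
wheel 1 red [183, 212, 55, 54, 2131] top 0.0198 mec 0.5868 -0.0844 0.0217 mean [ 0.5884 -0.086 ] zpct [0.009 0.01 ]
```

View pics/w.png

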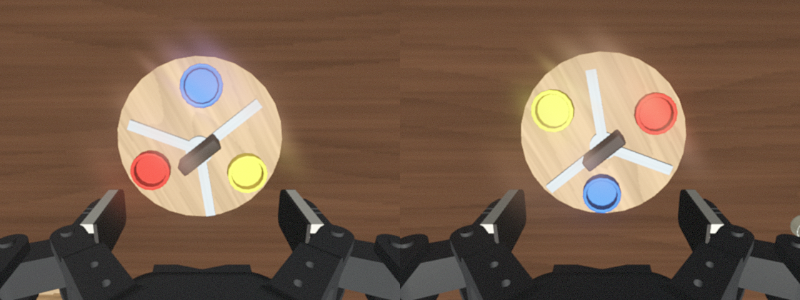

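View pics/t.png

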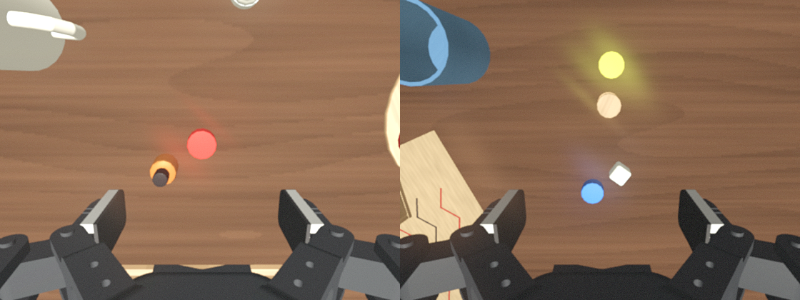

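The wheel views show the wells, wings and knob clearly, with the knob at (200,153) on the left and (604,150) on the right. The tablet views show red at (202,144) with ink at (162,170), and yellow (611,65), spool (608,105), blue (592,192) and eraser (620,174). Glare weakens the colour mask, so I segment by height in the wrist depth instead.

```bash
cat > m.py <<'E'
from h import *
import pickle
F=pickle.load(open("F.pkl","rb"))
def hull(xy):
    h=cv2.convexHull((xy*1e4).astype(np.float32));M=cv2.moments(h);return np.array([M["m10"],M["m01"]])/M["m00"]/1e4,np.sqrt(M["m00"]/np.pi)/1e4
def disc(f,c,lo,hi,r):
    P=cloud(f);c=np.array(c)
    for _ in range(4):
        k=(abs(P[...,2]-(lo+hi)/2)<(hi-lo)/2)&(np.linalg.norm(P[...,:2]-c,axis=-1)<r)
        k=cv2.morphologyEx(k.astype(np.uint8),cv2.MORPH_OPEN,np.ones((2,2)))>0
        c,R=hull(P[k][:,:2])
    # subpixel top-plane pixel of the centre, for triangulation
    zt=np.median(P[k][:,2]);q=f["R"]@np.array([*c,zt])+f["t"];return c,R,zt,q/q[2]
def tri(a,b,fa,fb):
    A=[];B=[]
    for q,f in((a,fa),(b,fb)):
        d=f["R"].T@q;d/=np.linalg.norm(d);o=-f["R"].T@f["t"];M=np.eye(3)-np.outer(d,d);A.append(M);B.append(M@o)
    return np.linalg.solve(A[0]+A[1],B[0]+B[1])
def both(n,c,lo,hi,r):
    o=[disc(F[n,s],c,lo,hi,r) for s in(1,-1)]
    return o,tri(o[0][3],o[1][3],F[n,1],F[n,-1])
if __name__=="__main__":
    for n,k,c,lo,hi,r in[("red","t_red",(.59,-.315),.012,.021,.022),("yb","t_yel",(.589,.308),.012,.021,.022),("yb","t_blu",(.428,.331),.012,.021,.022),
      ("red","ink",(.615,-.348),.03,.06,.022),("yb","spool",(.543,.307),.03,.06,.022),("yb","eraser",(.453,.296),.018,.027,.022),
      ("wheel","w_red",(.588,-.085),.016,.024,.028),("wheel","w_yel",(.589,.021),.016,.024,.028),("wheel","w_blu",(.497,-.028),.016,.024,.028),("wheel","wheel",(.557,-.03),.002,.010,.105)]:
        o,t=both(n,c,lo,hi,r);print(k,*[x[0].round(4) for x in o],*[round(x[1],4) for x in o],"z",*[x[2].round(4) for x in o],"tri",t.round(4))
    for s in(1,-1):
        P=cloud(F["wheel",s]);d=np.linalg.norm(P[...,:2]-[.557,-.03],axis=-1)<.04
        q=P[d&(P[...,2]>.056)];print("knob",cv2.minAreaRect((q[:,:2]*1e3).astype(np.float32)),np.median(q[:,2]))
        q=P[(abs(P[...,2]-.036)<.004)&(np.linalg.norm(P[...,:2]-[.557,-.03],axis=-1)<.08)];v=q[:,:2]-[.557,-.03];v=v[np.linalg.norm(v,axis=1)>.04]
        print("wing3",np.degrees(np.angle(np.mean(np.exp(3j*np.arctan2(v[:,1],v[:,0])))))/3)
E
python3 m.py
```

```text
t_red [ 0.5715 -0.3144] [ 0.6152 -0.3159] 0.0188 0.0185 z 0.0155 0.0155 tri [ 0.5934 -0.3154 -0.1052]
t_yel [0.5332 0.3134] [0.588  0.3078] 0.0045 0.0154 z 0.019 0.0155 tri [ 0.5962  0.3044 -0.1881]
t_blu [0.4252 0.3345] [nan nan] 0.0157 0.0 z 0.0154 nan tri [nan nan nan]
ink [ 0.6029 -0.3473] [ 0.6136 -0.36  ] 0.0194 0.0111 z 0.0472 0.0472 tri [ 0.6097 -0.3565  0.0308]
spool [0.5204 0.3156] [0.5442 0.3116] 0.0248 0.0175 z 0.0395 0.0394 tri [ 0.5377  0.3122 -0.0223]
eraser [0.4508 0.2998] [nan nan] 0.014 0.0 z 0.0212 nan tri [nan nan nan]
w_red [ 0.57   -0.0742] [ 0.5953 -0.0716] 0.0037 0.0254 z 0.0193 0.0193 tri [ 0.5887 -0.0831 -0.0402]
w_yel [0.5614 0.0092] [0.5965 0.0109] 0.0305 0.0249 z 0.0193 0.0191 tri [ 0.5871  0.0231 -0.0714]
w_blu [ 0.4972 -0.027 ] [ 0.533  -0.0292] 0.0221 0.0319 z 0.0192 0.0191 tri [ 0.5008 -0.0282 -0.0743]
wheel [ 0.5601 -0.0286] [ 0.5556 -0.0319] 0.0927 0.0927 z 0.0057 0.0056 tri [ 0.5578 -0.0301  0.0146]
knob ((554.6328735351562, -31.327354431152344), (77.32642364501953, 41.044071197509766), 89.83460998535156) 0.2237832677825342
wing3 9.248804636698452
knob ((560.9990234375, -29.942584991455078), (36.17792510986328, 78.93936157226562), 8.416306495666504) 0.223712472925263
wing3 9.260214943943886m.py:5: RuntimeWarning: invalid value encountered in divide
  h=cv2.convexHull((xy*1e4).astype(np.float32));M=cv2.moments(h);return np.array([M["m10"],M["m01"]])/M["m00"]/1e4,np.sqrt(M["m00"]/np.pi)/1e4
  return _methods._mean(a, axis=axis, dtype=dtype,
  ret = ret.dtype.type(ret / rcount)
```

The wheel base gives r=92.7 mm in both views. The centres differ by (4.5, 3.3) mm, which is the camera calibration offset and cancels in the average. The discs need connected-component selection.

```bash
cat > m2.py <<'E'
from m import *
def disc(f,c,lo,hi,rexp):
    P=cloud(f);k=((P[...,2]>lo)&(P[...,2]<hi)).astype(np.uint8);o=[]
    n,l,st,_=cv2.connectedComponentsWithStats(k,connectivity=4)
    for i in range(1,n):
        if st[i,4]<60:continue
        ys,xs=np.nonzero(l==i);h=cv2.convexHull(np.c_[xs,ys].astype(np.int32))
        # circle on boundary: hull pixels on the plane at the median height
        zt=np.median(P[l==i][:,2]);hp=np.array([ray(f,u,v,zt)[:2] for u,v in h[:,0].astype(float)])
        ce,R=hull(hp)
        o.append((abs(R-rexp)*2+np.linalg.norm(ce-c),ce,R,zt))
    _,ce,R,zt=min(o,key=lambda t:t[0]);q=f["R"]@np.array([*ce,zt])+f["t"];return ce,R,zt,q/q[2]
if __name__=="__main__":
  for n,k,c,lo,hi,r in[("red","t_red",(.592,-.315),.0135,.0175,.0155),("yb","t_yel",(.589,.308),.0135,.0175,.0155),("yb","t_blu",(.428,.331),.0135,.0175,.0155),
      ("red","ink",(.615,-.348),.045,.052,.008),("yb","spool",(.543,.307),.037,.042,.014),("yb","eraser",(.453,.296),.0195,.0235,.0125),
      ("wheel","w_red",(.587,-.084),.0175,.0215,.022),("wheel","w_yel",(.587,.023),.0175,.0215,.022),("wheel","w_blu",(.497,-.028),.0175,.0215,.022),("wheel","knob",(.557,-.03),.058,.066,.013)]:
    o=[disc(F[n,s],c,lo,hi,r) for s in(1,-1)];m=(o[0][0]+o[1][0])/2
    print(k,m.round(4),"diff",((o[0][0]-o[1][0])*1e3).round(1),"r",*[round(x[1],4) for x in o],"z",*[round(x[2],4) for x in o],"tri",tri(o[0][3],o[1][3],F[n,1],F[n,-1]).round(4))
  for s in(1,-1):
    P=cloud(F["wheel",s]);k=(P[...,2]>.057)&(P[...,2]<.067)&(np.linalg.norm(P[...,:2]-[.557,-.03],axis=-1)<.035)
    print(cv2.minAreaRect((P[k][:,:2]*1e3).astype(np.float32)))
E
python3 m2.py
```

```text
t_red [ 0.593  -0.3155] diff [-1.   0.1] r 0.0151 0.015 z 0.0155 0.0155 tri [ 0.593  -0.3155  0.0135]
t_yel [0.5883 0.3092] diff [-0.9 -0.2] r 0.015 0.015 z 0.0156 0.0155 tri [0.5888 0.3092 0.0134]
t_blu [0.4243 0.3334] diff [-0.8  0.1] r 0.0149 0.015 z 0.0154 0.0153 tri [0.4238 0.3335 0.0135]
ink [ 0.6184 -0.3549] diff [-1.2 -0.1] r 0.0074 0.0073 z 0.0475 0.0474 tri [ 0.6186 -0.3552  0.0455]
spool [0.5432 0.3125] diff [-1. -0.] r 0.0135 0.0134 z 0.0395 0.0394 tri [0.5435 0.3124 0.0373]
eraser [0.4516 0.297 ] diff [-1.  -0.1] r 0.0118 0.0117 z 0.0213 0.0213 tri [0.4512 0.2968 0.019 ]
w_red [ 0.5871 -0.0844] diff [-0.9  0.1] r 0.0215 0.0215 z 0.0194 0.0193 tri [ 0.5873 -0.0847  0.0177]
w_yel [0.5903 0.0223] diff [-1.   0.2] r 0.0216 0.0215 z 0.0194 0.0193 tri [0.5905 0.0227 0.0175]
w_blu [ 0.4962 -0.0283] diff [-0.8  0.1] r 0.0214 0.0215 z 0.0193 0.0192 tri [ 0.4958 -0.0283  0.0176]
knob [ 0.5578 -0.0301] diff [-1.5 -0.2] r 0.0129 0.0129 z 0.0614 0.0613 tri [ 0.5578 -0.0301  0.0588]
((557.7326049804688, -30.131940841674805), (12.477178573608398, 44.06113052368164), 39.1367301940918)
((558.0327758789062, -30.10892677307129), (12.379899978637695, 43.95349884033203), 39.53240966796875)
```

The measurements hold together. The wells sit 61.7 mm from their common centre (.558,-.030) and all agree on a wheel angle of -61.7°. The knob is at the same centre with its bar axis at -50.7°, so the clamp is at about -0.19 rad. Heights are 15.5, 19.4 and 61.4 mm against the 16, 20 and 62 mm given. I start with yellow.

```bash
cat > pp.py <<'E'
from h import *
C=np.array([.5579,-.0301])
T=dict(red=((.593,-.3155),(.6184,-.3549),(.5871,-.0844)),yellow=((.5883,.3092),(.5432,.3125),(.5903,.0223)),blue=((.4243,.3334),(.4516,.297),(.4962,-.0283)))
def put(c):
    t,b,w=map(np.array,T[c]);d=b-t
    y=best([*t,.1],np.arctan2(d[1],d[0])+np.pi/2)
    arm.move_pose([*t,.09],quat(y));arm.move_straight([*t,.019],rate=.15,force_limit=15)
    eoat.close();print(c,"dist",np.linalg.norm(d).round(4),"tcp",sensors.get_tool_pos().round(4),"w",sensors.get_gripper_width(),sensors.get_gripper_force())
    arm.move_straight([*t,.10],rate=.25)
    r=w-C;y=best([*w,.1],np.arctan2(r[1],r[0])-np.radians(75))
    arm.move_pose([*w,.10],quat(y));print("held",sensors.get_gripper_width())
    arm.move_straight([*w,.045],rate=.15)
    hit=arm.move_straight([*w,.031],rate=.03,force_limit=5)
    print("hit",hit,sensors.get_tool_pos().round(4),sensors.get_wrist_force().round(1),sensors.get_time())
def rel(w):
    eoat.ungrasp();p=sensors.get_tool_pos();arm.move_straight([p[0],p[1],.11],rate=.25);print(sensors.get_time())
E
python3 -c "
from pp import *
put('yellow')
cv2.imwrite('pics/y.png',grab_frame('wrist')['color'])"
```

```text
yellow dist 0.0452 tcp [0.5889 0.3095 0.0201] w 0.33113816212982583 59.47654366493225
held 0.33451833175840984
hit True [0.5914 0.0224 0.0389] [-1.2 -0.1  5.8] 19.075
```

View pics/y.png

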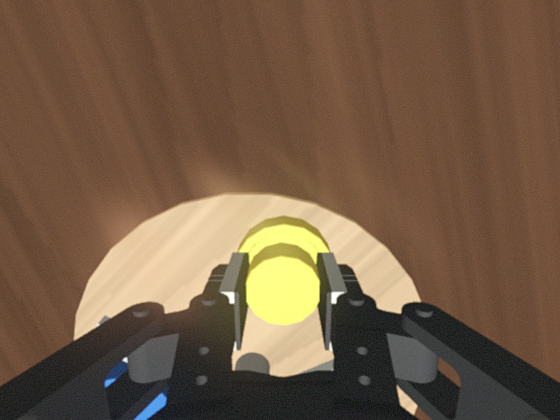

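The tablet sits over the yellow well: its face spans u 246–321 with its lower edge at v≈325, and the cup's far edge is at v≈217. The descent stopped with the underside near 18.8 mm, so either the fingertips are on the rim or the tablet is. I check the alignment from the pixels.

Run:
```python
from h import *
f=grab_frame("wrist");p=sensors.get_tool_pos();print(p.round(4),sensors.get_wrist_force().round(1))
R=Ro.from_quat(np.roll(sensors.get_tcp_rot(),-1)).as_matrix()
L=lambda u,v,z:(R.T@(ray(f,u,v,z)-p))[:2]*1e3
P=cloud(f)
loc=(P-p)@R
near=np.linalg.norm(loc[...,:2],axis=-1)<.03
z=P[...,2]
print(np.histogram(z[near],bins=np.arange(0,.08,.002)))
for lo,hi,rr in((.031,.0385,.0225),(.0165,.022,.026)):
    k=(z>lo)&(z<hi)&(np.linalg.norm(loc[...,:2],axis=-1)<rr)&(abs(loc[...,1])<(.0142 if lo>.03 else .1))
    q=loc[k]*1e3;print(np.median(z[k]),"x",np.percentile(q[:,0],[0,1,99,100]).round(1),"y",np.percentile(q[:,1],[1,99]).round(1),k.sum())
print(L(284,217,.02),L(238,255,.02),L(330,255,.02),L(283,243,.035),L(283,325,.035))
w=R.T@(np.array([.5903,.0223,.02])-p);print("well in tool",w*1e3)
```

```text
[0.5914 0.0224 0.0389] [ 0.4 -0.2  5.4]
(array([  23,   57, 2396,  748,  588,  299,  109,  108,  157,  848,  251,
        145,  199,  218,  267,  253, 1531, 3006,  226,  192,  241,  226,
        250,  227,  267,  198,  196,  203,  827,  228,  179,  267,  406,
        398,  340,  343,  371,  438,  291]), array([0.   , 0.002, 0.004, 0.006, 0.008, 0.01 , 0.012, 0.014, 0.016,
       0.018, 0.02 , 0.022, 0.024, 0.026, 0.028, 0.03 , 0.032, 0.034,
       0.036, 0.038, 0.04 , 0.042, 0.044, 0.046, 0.048, 0.05 , 0.052,
       0.054, 0.056, 0.058, 0.06 , 0.062, 0.064, 0.066, 0.068, 0.07 ,
       0.072, 0.074, 0.076, 0.078]))
0.03426673405540087 x [-16.5 -15.   13.5  14.5] y [-13.8  12.7] 4218
0.019347974214127636 x [ 3.5  5.2 21.8 22.4] y [-19.7  17.2] 1228
[25.02090559 -1.02885037] [  8.17152923 -20.59040095] [ 8.06721851 18.56214497] [19.36451667 -1.48248161] [-15.92470649  -1.5006025 ]
well in tool [-0.39136584 -1.08614718 18.8569402 ]
```

Run:
```python
from pp import *
R=Ro.from_quat(np.roll(sensors.get_tcp_rot(),-1)).as_matrix();w=np.array(T["yellow"][2])+R[:2,0]*.0011
print(R[:2,0])
arm.move_straight([*w,.042],rate=.03);arm.dwell(.1);print(w,sensors.get_tool_pos().round(4),sensors.get_wrist_force().round(1))
hit=arm.move_straight([*w,.033],rate=.03,force_limit=5)
print("hit",hit,sensors.get_tool_pos().round(4),sensors.get_wrist_force().round(1),sensors.get_ft_torque().round(2),sensors.get_time())
```

```text
[0.28769316 0.95772217]
[0.59061646 0.02335349] [0.5903 0.0234 0.0415] [-0.3 -0.1  0.2]
hit True [0.5909 0.0234 0.0389] [-0.7 -0.6  5.5] [-0.03  0.21  0.02] 19.825
```

It stops at the same height after a 1 mm shift, with the underside about 1 mm below the rim. So the fingertips are on the rim and the tablet is in the mouth. I release and look.

Run:
```python
from pp import *
rel(0)
f=grab_frame("wrist");P=cloud(f);c=np.array(T["yellow"][2])
k=np.linalg.norm(P[...,:2]-c,axis=-1)<.013;print(np.percentile(P[k][:,2],[5,25,50,75,95]).round(4))
k=(np.linalg.norm(P[...,:2]-c,axis=-1)<.03)&(P[...,2]>.0235)&(P[...,2]<.04)
q=P[k];print(q.mean(0).round(4),len(q));A=np.c_[q[:,:2]-c,np.ones(len(q))];print(np.linalg.lstsq(A,q[:,2],rcond=None)[0])
cv2.imwrite("pics/y2.png",f["color"])
```

```text
20.8583
[0.0248 0.0257 0.1673 0.1742 0.1784]
[0.5895 0.0232 0.0255] 1825
[ 0.0019903  -0.00666848  0.02548125]
```

View pics/y2.png

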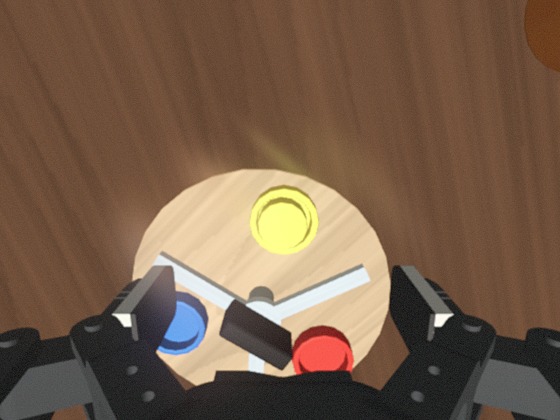

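The yellow tablet lies flat in its cup at (284,222), with its top at 25.5 mm and no tilt. Next are blue and red with the same routine.

```bash
cat > go.py <<'E'
from pp import *
for c in("blue","red"):
    put(c)
    z=sensors.get_tool_pos()[2];g=sensors.get_gripper_width()
    if z>.0397 or not .3<g<.37: print("STOP",z,g);break
    rel(0);f=grab_frame("wrist");P=cloud(f);w=np.array(T[c][2])
    q=P[(np.linalg.norm(P[...,:2]-w,axis=-1)<.03)&(P[...,2]>.0235)&(P[...,2]<.04)]
    s=np.linalg.lstsq(np.c_[q[:,:2]-w,np.ones(len(q))],q[:,2],rcond=None)[0];print(c,"seat",q.mean(0).round(4),len(q),s.round(3))
    if not(.0245<s[2]<.0265 and np.hypot(s[0],s[1])<.05):print("CHECK");break
E
python3 go.py
```

```text
blue dist 0.0455 tcp [0.4248 0.3338 0.02  ] w 0.3368221422814202 59.636659026145935
held 0.33250194582500936
hit True [ 0.4973 -0.0283  0.0388] [-0.2  0.   4.6] 26.1417
27.175
blue seat [ 0.4956 -0.0279  0.0255] 1838 [-0.003 -0.001  0.025]
red dist 0.0469 tcp [ 0.5935 -0.3158  0.0201] w 0.3336332938345798 59.43200647830963
held 0.33760556812405934
hit True [ 0.5881 -0.0847  0.0389] [-1.   0.6  4.5] 32.6667
33.7
red seat [ 0.5866 -0.0843  0.0255] 1838 [ 0.004 -0.003  0.026]
```

All three tablets are seated flat. Next I turn the clamp about 72° clockwise.

Run:
```python
from pp import *
c=[.5579,-.0301];y0=np.radians(39.3)
arm.move_pose([*c,.12],quat(y0));arm.move_straight([*c,.058],rate=.12,force_limit=10);eoat.close()
print(sensors.get_tool_pos().round(4),sensors.get_gripper_width(),sensors.get_wrist_force().round(1))
for a in(24,48,71.8):
    arm.move_pose([*c,.058],quat(y0-np.radians(a)));print(a,sensors.get_ft_torque().round(3),sensors.get_wrist_force().round(1),sensors.get_gripper_width())
eoat.ungrasp();arm.move_straight([*c,.17],rate=.2)
f=grab_frame("wrist");cv2.imwrite("pics/k.png",f["color"]);P=cloud(f)
k=(P[...,2]>.057)&(P[...,2]<.067)&(np.linalg.norm(P[...,:2]-c,axis=-1)<.035)
print(cv2.minAreaRect((P[k][:,:2]*1e3).astype(np.float32)),sensors.get_time())
```

```text
[ 0.5584 -0.0297  0.0585] 0.12444692573039204 [1.7 2.7 0.6]
24 [ 0.457 -0.626 -0.042] [4.8 3.8 0.2] 0.12431584638475794
48 [ 0.539 -0.975 -0.077] [ 6.8  3.2 -0.9] 0.12342545862597547
71.8 [ 0.505 -1.226 -0.081] [ 9.1  2.7 -2. ] 0.1281617480787855
((558.2081909179688, -29.594194412231445), (43.275489807128906, 11.689982414245605), 57.468833923339844) 38.3583
```

View pics/k.png

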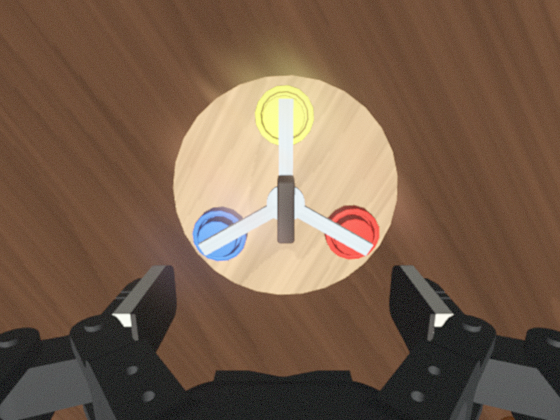

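The wings lie centred over all three tablets: yellow (285,115), blue (220,235) and red (352,232). The bar angle puts the clamp at about 1.06 rad, and the gripper is clear.

```bash
python3 -c "
from h import *
P=cloud(grab_frame('top'))
for k,x,y in(('ink',.6184,-.3549),('spool',.5432,.3125),('eraser',.4516,.297)):
    q=P[(np.linalg.norm(P[...,:2]-[x,y],axis=-1)<.03)&(P[...,2]>.015)];print(k,q.mean(0).round(3),q[:,2].max().round(3))
print(arm.finish_job())"
```

```text
ink [ 0.619 -0.352  0.034] 0.052
spool [0.545 0.312 0.04 ] 0.045
eraser [0.453 0.296 0.022] 0.028
the job is handed in; nothing more can be done
None
```

The job is handed in at about 38 s of the 72 s: red, yellow and blue lie flat in their own wells and the clamp is at about 1.06 rad over them; ink, spool and eraser measured in place, while the green tablet, glue, mugs and jar were not re-measured and no verdict came back.

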